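# Vent an air-spring foot through its lock-nut valve

### The arm

A 7-joint arm with a two-finger parallel gripper is mounted at the origin on the work surface. World frame = base frame: x ahead of the robot, y to its left, z up, the work surface at z = 0. Lengths are in m, angles in rad, forces in N, time in s.
With the tool pointing down it reaches from about 0.4 to 0.85 m from the base axis. Payload 10.4 kg.
Tool frame: the origin (TCP) lies midway between the tips of the shut fingers; the grasp point (between the pads) lies 19 mm behind it; z points along the fingers, y is the direction in which the jaws open and shut (so a half turn about z gives the same grasp; the last joint's range is limited). The gripper opens to 87 mm and grips with 3 to 60 N. Pads are 19 mm wide; open, the fingers measure 117 mm over their backs; the gripper's body (75 mm by 190 mm) begins 51 mm behind the grasp point.
Start: joints at [1.262, 0.332, -0.065, 1.46, 0.022, 1.35, -0.088], TCP at [0.176, -0.6, 0.223] pointing down, gripper open.
Joint ranges: [-2.6, 2.6], [-0.5, 2.12], [-1.47, 1.34], [0.16, 2.42], [-1.27, 4.41], [0.06, 2.06], [-2.6, 2.6]. Speed limits (rad/s): [2.22, 2.22, 2.79, 2.79, 3.14, 3.14, 3.14].

### API

Orientations are given as a 3x3 rotation matrix whose columns are the frame's x, y, z axes.
In Python, from rig import * gives the robot as it stands. The module is installed in compiled form; this text tells all that it offers.
- The arm moves only by the tool carry_out, never from a script. Its argument "increments" is a list of rows, each a list of 7 numbers: the turn, a rotation vector about the world's x, y, z in rad, then the shift along the world's x, y, z in units of 25 mm (1.0 is 25 mm), then the closure, from 0 (fully open) to 1 (shut). In form: [[wx, wy, wz, tx, ty, tz, hand], ...]. A call has exactly 5 rows; each row is the pose to reach, as a shift and turn from the pose commanded when the call began; what a row does not reach only later rows make up. A row lasts 1/10 s, in which the tool goes at most 50 mm and 8.59 degrees, less where a joint would pass 70% of its speed; a pose out of reach is approached as far as the arm can. A call with a gripper value outside its range is refused whole. The fingers move at their own pace and stop on an object; "newtons" is the grip in N (left out, the last holds). Time passes only in rows, so rows that repeat a pose let the fingers close, or fill a call up. It gives the time, the measured TCP pose, the force and the opening at its end, in the units of the state.
- observe(): the state, without advancing time (a new reading comes with each control period).
- capture(name): name is "scene" or "top" or "wrist"; returns (picture, depth): 384x512x3 uint8, blue, green, red; 384x512 float32, m along the optical axis (not along the pixel's ray), 0 where there is no reading.
- camera_params(name): a dict with "mtx" (3x3 intrinsics, pixels), "world_to_cam" (4x4, takes a point from world to camera coordinates). Camera axes: x right, y down, z forward; pixel columns grow to the right and rows downward; lengths in m; the calibration is good to about 2 mm. A picture is of the moment at which its call begins: read the wrist's pose just before it. camera_params takes no time and is no camera call; for the wrist camera it gives the pose at the moment of the call.
- finish_job(): hands the job in, once; it reports no verdict.
Trained networks look in the newest picture that a camera, given by its name, has taken for a name from the list of things; names that differ only in an ending like _2 or _b are one class to them, and where a whole thing is asked for, a point or a joint stands for the part that bears it (a point fixed in the world has none). Each returns a list of dicts, best first, with "confidence" (0 to 1); they miss things now and then, are a little off and sometimes report something else, mostly with a low value. They report only what shows in the picture. A call takes as long as a camera call.
- find_in(name, camera): "centre" ([x, y, z] in m, in world coordinates, good to about 4 mm: the middle of the surface that is visible of it).
- place_of(name, camera): "centre" ([x, y, z] in m, in world coordinates, good to about 4 mm: a listed point, or the origin of a listed thing).
The state is a dict: "t": time; "q": joint angles; "dq": joint speeds; "joint_torque": joint torques, N m; "position": TCP position; "tool_rot": TCP orientation; "force": force on the tool from outside, world axes, zero at the start; "moment": the same for the moment, N m; "opening": finger opening in m.
Only numpy, scipy, OpenCV 4.12 (cv2) and the standard library are available. Lean on these libraries where they do the work, as an engineer would, in place of code of your own. Each camera call takes 0.05 s, during which the arm holds its last target. There are 200 camera calls.

### The job

Two air-spring feet of the measuring machine are bolted to the bench; vent the one whose valve has no cap. Unscrew the tiny knurled lock nut on its valve (anticlockwise) until it comes to its stop, let go of it, then press the freed valve tip gently all the way down, hold it down for about a second, and let it spring back up. Do not ram the tip against its bottom, and leave the loose things on the bench where they are.

Things in the scene. Friction and masses are not known exactly. Their poses are not given: they have to be found in the camera images.
- isolator: air-spring foot to vent, fixed to the bench, left or right: 110 mm square base plate, black round body 94 mm across, flat aluminium top 42 mm up. Origin: centre of underside, z up. It carries an upright brass valve on its top, 22 mm from the middle towards its -x; else the top is clear but for a 3 mm high button. The other foot (not listed) is alike with a black domed cap on its valve.
- valve_seat (a point): point on the valve's upright axis, level with the foot's flat top. Above it: brass gland 16 mm across, 4 mm high; stem 10 mm across, its top 27.5 to 32.5 mm above this point (set differently from valve to valve, not measured); on the stem's top the knurled lock nut; through the nut the tip, a 6 mm brass pin whose end stands 24 mm above the stem's top when not pressed.
- lock_nut (a joint): turn (rad) of the knurled brass lock nut, 14 mm across, 10 mm high: 0 = tight on the stem, grows anticlockwise seen from above, 4.0 = its stop. Starts between 0 and 0.6. Threaded on the pin, it climbs it 1.3 mm per rad; friction 0.035 N m, stays where left. Held at one height while turned, it pulls the pin down a little, which springs back when let go.
- valve_pin (a joint): how far the valve tip is pressed down (m): 0 = up, 0.0045 = fully down on a hard bottom. A spring pushes it up, with 3 N at the top to 8 N at the bottom; the nut goes down with it. It can be fully pressed only once the lock nut is unscrewed beyond about 3.5 rad.
- gauge_block: steel gauge block, 35 x 9 x 30 mm, loose; to be left alone. Origin at the centre of its underside.
- tweezers: steel tweezers lying flat, 120 mm long, loose; to be left alone. Origin at the centre of its underside.
- screwdriver: screwdriver with a black handle, 170 mm long, lying, loose; to be left alone. Origin at the centre of its underside.
- solvent_bottle: amber bottle, 54 mm across, 115 mm tall, loose; to be left alone. Origin at the centre of its underside.
- dish: shallow glass dish, 80 mm across, 16 mm tall, loose; to be left alone. Origin at the centre of its underside.
- sample_mount: aluminium disc, 32 mm across, 22 mm tall, loose; to be left alone. Origin at the centre of its underside.
- tape_roll: clear roll of tape, 60 mm across, 19 mm tall, loose; to be left alone. Origin at the centre of its underside.

How it is judged:
By the outcome, as a careful person would: the job done as asked, in the order asked, and still so for the second after the job is handed in, with the robot touching nothing.
It also fails if it takes over 69 s, if anything falls off the work surface, if the arm or the gripper's body presses on something with over 40 N, if the wrist force passes 120 N, or if a joint passes its speed limit or range.

## Working session

There is one attempt and no reset: what is moved stays moved. The work goes in short steps, Python scripts to look and compute and a tool call to move; the robot and the scene stay as the last step left them, time stands still between calls to the robot, and variables do not carry over. Pictures are saved under pics/ and viewed, about 8 in all and at most 12, crops included, and the job is handed in when it is done.

Besides the shell and the picture viewer there is one more tool, called after "Request:" as name([rows], argument=value, ...), one row to a line, values as JSON. carry_out: Moves the arm, as the interface text tells. Its arguments: {"type":"object","properties":{"increments":{"type":"array","items":{"type":"array","items":{"type":"number"}}},"newtons":{"type":"number"}},"required":["increments"]}

```bash
mkdir -p pics; python3 - <<'E'
from rig import *
import cv2
s=observe();print(s['t'],s['position'],s['tool_rot'],s['opening'],s['force'])
for c in("scene","top"):
    p,d=capture(c);cv2.imwrite(f"pics/{c}0.png",p)
    for n in("isolator","valve_seat","lock_nut"):
        print(c,n,[(r['confidence'],r['centre']) for r in place_of(n,c)][:3] if n!="lock_nut" else [(r['confidence'],r['centre']) for r in find_in(n,c)][:3])
E
```

```text
0.0 [ 0.17609235 -0.59926761  0.22175994] [[ 9.59431328e-01  2.81942038e-01 -4.61935873e-04]
 [ 2.81942408e-01 -9.59430394e-01  1.34084483e-03]
 [-6.51547919e-05 -1.41668785e-03 -9.99998994e-01]] 0.08712010251475838 [-0.12766745  0.47609711 -0.21688832]
scene isolator [(0.57, [0.5776, -0.1617, 0.0016])]
scene valve_seat [(0.58, [0.5549, -0.1453, 0.0432])]
scene lock_nut [(0.5, [0.5638, -0.1469, 0.0858])]
top isolator [(0.91, [0.5771, -0.1574, 0.0009])]
top valve_seat [(0.95, [0.5596, -0.1463, 0.0399]), (0.5, [0.607, 0.0018, -0.0005])]
top lock_nut [(0.5, [0.558, -0.1476, 0.0791])]
```

View pics/top0.png

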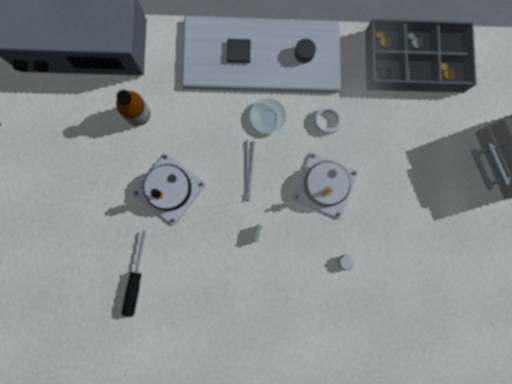

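View pics/scene0.png

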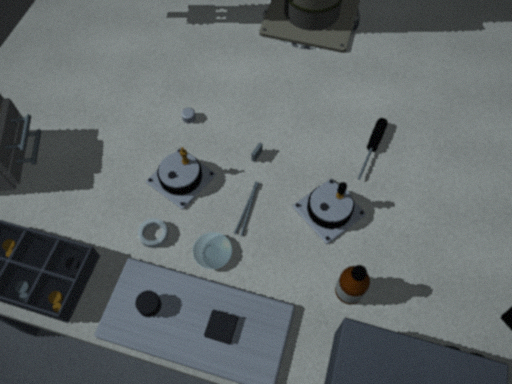

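Top view: the right foot, at pixel (328,185), has a bare brass valve. The left one, at (167,187), has the black cap. The target valve is near (0.558, -0.146), so I'll move above it and pre-turn the wrist to leave room for 4 rad anticlockwise.

Request:
carry_out([
  [0,0,-0.08,1,1.2,0,0],
  [0,0,-0.16,2,2.4,0,0],
  [0,0,-0.24,3,3.6,0,0],
  [0,0,-0.32,4,4.8,0,0],
  [0,0,-0.4,5,6,0,0],
])

```text
t: 0.9
position: [0.3021, -0.4483, 0.2227]
tool_rot: [[0.993, -0.117, 0.0], [-0.117, -0.993, -0.0], [0.0, 0.0, -1.0]]
force: [0.9, 0.1, 0.2]
opening: 0.0872
```

Request:
carry_out([
  [0,0,-0.08,1,1.2,0,0],
  [0,0,-0.16,2,2.4,0,0],
  [0,0,-0.24,3,3.6,0,0],
  [0,0,-0.32,4,4.8,0,0],
  [0,0,-0.4,5,6,0,0],
])

```text
t: 1.4
position: [0.427, -0.2983, 0.2228]
tool_rot: [[0.869, -0.495, 0.0], [-0.495, -0.869, -0.0], [0.0, 0.0, -1.0]]
force: [0.6, -0.0, -0.7]
opening: 0.0869
```

Request:
carry_out([
  [0,0,-0.08,0.8,1.2,0,0],
  [0,0,-0.16,1.6,2.4,0,0],
  [0,0,-0.24,2.4,3.6,0,0],
  [0,0,-0.32,3.2,4.8,0,0],
  [0,0,-0.4,4,6,0,0],
])

```text
t: 1.9
position: [0.5269, -0.1484, 0.2228]
tool_rot: [[0.608, -0.794, 0.0], [-0.794, -0.608, -0.0], [0.0, -0.0, -1.0]]
force: [0.1, 0.1, -0.4]
opening: 0.0868
```

```bash
python3 - <<'E'
from rig import *
import cv2,numpy as np
np.set_printoptions(precision=4,suppress=True)
s=observe();print(s['t'],s['position'],s['tool_rot'],s['q'],s['force'])
p,d=capture("wrist");cv2.imwrite("pics/w0.png",p);np.save("w0.npy",d)
cp=camera_params("wrist");print(cp)
print(place_of("valve_seat","wrist"),find_in("lock_nut","wrist"))
E
```

```text
1.9 [ 0.5269 -0.1484  0.2228] [[ 0.6076 -0.7942  0.0003]
 [-0.7942 -0.6076 -0.0003]
 [ 0.0004 -0.0001 -1.    ]] [ 0.5409  0.1868 -0.3949  1.6517  0.0741  1.3174 -2.3549] [ 0.0536  0.0799 -0.4185]
{'mtx': array([[285.2381,   0.    , 255.5316],
       [  0.    , 285.2381, 194.3656],
       [  0.    ,   0.    ,   1.    ]]), 'world_to_cam': array([[-0.7934, -0.6087, -0.0032,  0.3333],
       [-0.583 ,  0.7584,  0.2916,  0.3821],
       [-0.175 ,  0.2332, -0.9565,  0.5183],
       [ 0.    ,  0.    ,  0.    ,  1.    ]])}
[{'centre': [0.5559, -0.1491, 0.045], 'confidence': 0.61}] [{'centre': [0.5591, -0.1482, 0.0818], 'confidence': 0.66}]
```

View pics/w0.png

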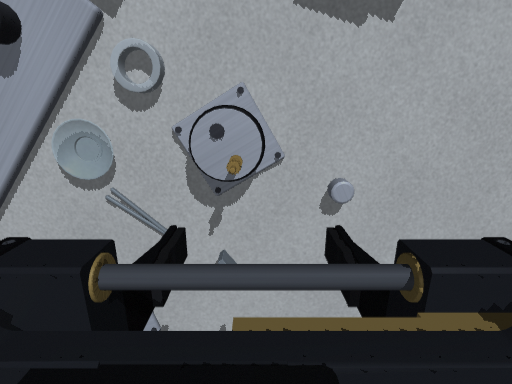

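Wrist view: the bare brass valve is at about (235,165) on the foot, with nothing near it. q7 = -2.35, which leaves 4 rad of positive turn. Next I'll measure the valve axis from the brass pixels and depth in the wrist and top views.

```bash
cat > h.py <<'E'
from rig import *
import cv2,numpy as np
np.set_printoptions(precision=4,suppress=True,linewidth=150)
def brass(cam,seat=(0.558,-0.147),save=None):
    cp=camera_params(cam);p,d=capture(cam);K,T=cp['mtx'],cp['world_to_cam']
    if save: cv2.imwrite(save,p)
    hsv=cv2.cvtColor(p,cv2.COLOR_BGR2HSV)
    v,u=np.nonzero((hsv[...,0]>8)&(hsv[...,0]<32)&(hsv[...,1]>90)&(hsv[...,2]>40)&(d>0))
    z=d[v,u];c=np.stack([(u-K[0,2])*z/K[0,0],(v-K[1,2])*z/K[1,1],z],1)
    w=(c-T[:3,3])@T[:3,:3]
    m=(np.hypot(w[:,0]-seat[0],w[:,1]-seat[1])<.02)&(w[:,2]>.04)&(w[:,2]<.11)
    return np.c_[w[m],u[m],v[m]],p,d,K,T
E
python3 - <<'E'
from h import *
for c in("wrist","top","scene"):
    w,p,d,K,T=brass(c)
    print(c,len(w));
    w=w[np.argsort(-w[:,2])];print(w[::max(1,len(w)//25)])
    u,v=w[:,3].mean(),w[:,4].mean()
    if c=="wrist":
        u,v=int(u),int(v);cv2.imwrite("pics/w1.png",cv2.resize(p[v-30:v+30,u-40:u+40],None,fx=10,fy=10,interpolation=cv2.INTER_NEAREST));print(u-40,v-30)
E
```

```text
wrist 210
[[  0.5587  -0.1519   0.0967 233.     167.    ]
 [  0.5572  -0.1515   0.0956 234.     168.    ]
 [  0.5559  -0.1497   0.0951 234.     170.    ]
 [  0.5592  -0.1522   0.0941 233.     166.    ]
 [  0.5578  -0.1532   0.0884 235.     165.    ]
 [  0.5554  -0.1566   0.0833 239.     163.    ]
 [  0.5579  -0.1545   0.0829 236.     163.    ]
 [  0.5598  -0.1516   0.0827 233.     164.    ]
 [  0.5533  -0.1483   0.0825 236.     170.    ]
 [  0.5529  -0.1514   0.0823 238.     168.    ]
 [  0.5514  -0.1511   0.0821 239.     169.    ]
 [  0.5542  -0.1531   0.082  238.     166.    ]
 [  0.5617  -0.1486   0.0818 230.     165.    ]
 [  0.5643  -0.1521   0.0817 230.     161.    ]
 [  0.5545  -0.1569   0.0817 240.     163.    ]
 [  0.5594  -0.1544   0.0814 235.     162.    ]
 [  0.5522  -0.1503   0.0812 238.     169.    ]
 [  0.5603  -0.1573   0.0792 236.     159.    ]
 [  0.5619  -0.1553   0.0754 234.     159.    ]
 [  0.5609  -0.1538   0.0582 235.     158.    ]
 [  0.5613  -0.1535   0.0514 235.     157.    ]
 [  0.5616  -0.1555   0.0477 236.     155.    ]
 [  0.5634  -0.1539   0.0469 234. 
[... 1788 characters left out ...]
  0.0773 184.     156.    ]
 [  0.5666  -0.1484   0.0762 182.     156.    ]
 [  0.5635  -0.1463   0.0687 184.     157.    ]
 [  0.5629  -0.1472   0.0636 184.     158.    ]
 [  0.5639  -0.1472   0.0612 184.     159.    ]
 [  0.5612  -0.1441   0.0585 186.     159.    ]
 [  0.5595  -0.1428   0.0564 187.     159.    ]
 [  0.564   -0.1459   0.0542 185.     161.    ]
 [  0.565   -0.1483   0.0507 184.     162.    ]
 [  0.5632  -0.1446   0.0495 186.     162.    ]
 [  0.5632  -0.147    0.0485 185.     162.    ]
 [  0.5591  -0.1442   0.0474 187.     161.    ]
 [  0.5654  -0.151    0.0461 183.     163.    ]
 [  0.5638  -0.1472   0.0453 185.     163.    ]
 [  0.5598  -0.1443   0.0445 187.     162.    ]]
```

View pics/w1.png

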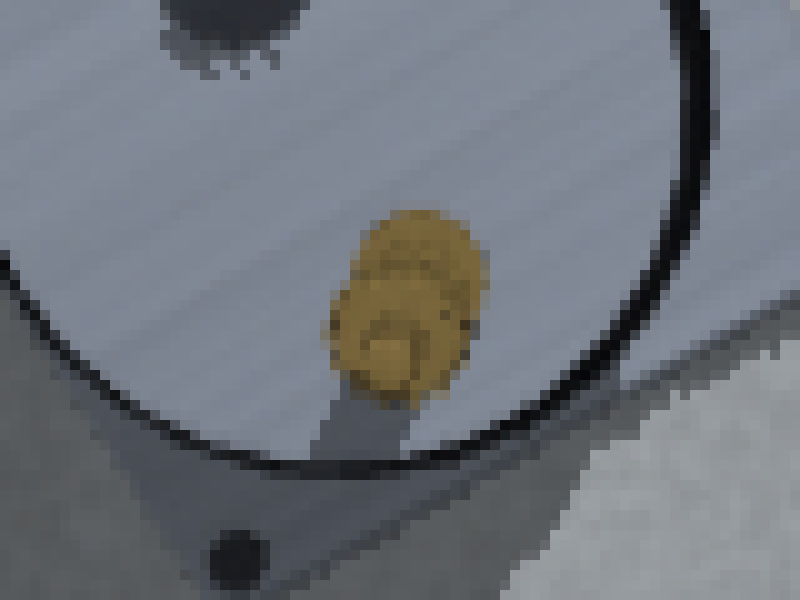

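Request:
carry_out([
  [0,0,0,0.3,0,-0.7,0],
  [0,0,0,0.6,0,-1.4,0],
  [0,0,0,0.9,0,-2.1,0],
  [0,0,0,1.24,0,-2.9,0],
  [0,0,0,1.24,0,-2.9,0],
])

```text
t: 2.7
position: [0.5557, -0.1507, 0.1474]
tool_rot: [[0.609, -0.793, -0.004], [-0.793, -0.609, 0.001], [-0.003, 0.003, -1.0]]
force: [-0.9, -0.4, -0.3]
opening: 0.087
```

```bash
python3 - <<'E'
from h import *
s=observe();print(s['t'],s['position'],s['q'],s['force'])
w,p,d,K,T=brass("wrist",save="pics/w2.png")
def proj(P):
    c=T[:3,:3]@P+T[:3,3];return (K@c/c[2])[:2]
for z in (0.15,.0955,.082,.06): print(z,proj(np.r_[s['position'][:2],z]))
print(len(w))
for lo,hi in((.092,.1),(.08,.0835),(.044,.048)):
    m=(w[:,2]>lo)&(w[:,2]<hi);q=w[m];print(lo,m.sum(),q.mean(0),q.min(0),q.max(0))
E
```

```text
2.7 [ 0.5557 -0.1507  0.1474] [ 0.5122  0.3085 -0.3898  1.6709  0.1242  1.1911 -2.3939] [-0.9081 -0.4063 -0.3279]
0.15 [253.369  245.1252]
0.0955 [253.6786 213.6551]
0.082 [253.7347 207.9532]
0.06 [253.8143 199.8599]
413
0.092 44 [  0.5575  -0.1508   0.0951 251.9318 212.0455] [  0.5545  -0.1531   0.0923 249.     209.    ] [  0.5603  -0.1478   0.0966 255.     215.    ]
0.08 147 [  0.5584  -0.1518   0.0821 251.9524 205.1224] [  0.5502  -0.1581   0.0801 244.     199.    ] [  0.5648  -0.1436   0.0835 260.     213.    ]
0.044 84 [  0.5591  -0.1532   0.0465 252.5952 191.4286] [  0.5495  -0.1581   0.0444 245.     187.    ] [  0.5651  -0.1433   0.048  260.     199.    ]
```

View pics/w2.png

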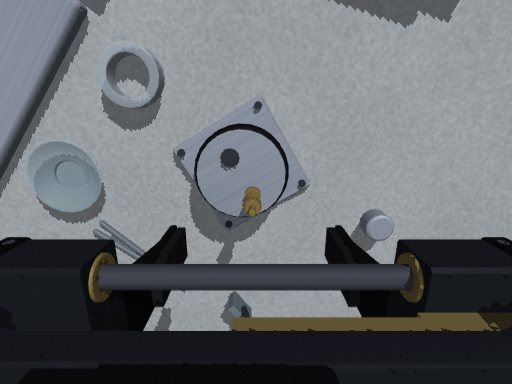

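Request:
carry_out([
  [0,0,0,0,0,0,0.6],
  [0,0,0,0,0,0,0.6],
  [0,0,0,0,0,0,0.6],
  [0,0,0,0,0,0,0.6],
  [0,0,0,0,0,0,0.6],
], newtons=12)

```text
t: 3.25
position: [0.5573, -0.1497, 0.1504]
tool_rot: [[0.61, -0.792, 0.0], [-0.792, -0.61, -0.0], [0.0, -0.0, -1.0]]
force: [-0.5, 0.0, -1.1]
opening: 0.0549
```

```bash
python3 - <<'E'
from h import *
s=observe();print(s['t'],s['position'],s['q'],s['force'],s['moment'],s['opening'])
w,p,d,K,T=brass("wrist")
for lo,hi in((.092,.1),(.08,.0835),(.044,.048)):
    m=(w[:,2]>lo)&(w[:,2]<hi);q=w[m];print(lo,m.sum(),q.mean(0))
E
```

```text
3.25 [ 0.5573 -0.1497  0.1504] [ 0.5112  0.3051 -0.3911  1.6686  0.1238  1.1919 -2.3945] [-0.5482  0.0058 -1.0538] [ 0.1493 -0.0237  0.0034] 0.05492876277718895
0.092 44 [  0.5577  -0.1507   0.0951 254.2045 211.2045]
0.08 149 [  0.5583  -0.1518   0.0821 254.5034 204.5302]
0.044 82 [  0.5594  -0.1528   0.0465 254.378  191.3049]
```

Request:
carry_out([
  [0,0,0,0,0,-1.0,0.6],
  [0,0,0,0,0,-2.0,0.6],
  [0,0,0,0,0,-2.8,0.6],
  [0,0,0,0,0,-3.4,0.6],
  [0,0,0,0,0,-3.66,0.6],
])

```text
t: 3.8
position: [0.5566, -0.1495, 0.0572]
tool_rot: [[0.611, -0.792, -0.002], [-0.792, -0.611, 0.0], [-0.001, 0.001, -1.0]]
force: [0.3, 1.1, -0.4]
opening: 0.035
```

Request:
carry_out([
  [0,0,0,0,0,0,0.75],
  [0,0,0,0,0,0,0.8],
  [0,0,0,0,0,0,1],
  [0,0,0,0,0,0,1],
  [0,0,0,0,0,0,1],
], newtons=12)

```text
t: 4.3
position: [0.5581, -0.1495, 0.0594]
tool_rot: [[0.611, -0.792, 0.002], [-0.792, -0.611, -0.0], [0.001, -0.001, -1.0]]
force: [1.7, 0.5, 2.1]
opening: 0.0131
```

```bash
python3 - <<'E'
from h import *
s=observe();print(s['t'],s['position'],s['q'],s['force'],s['moment'],s['opening'])
E
```

```text
4.3 [ 0.5581 -0.1495  0.0594] [ 0.4958  0.4017 -0.3776  1.7518  0.1702  1.0182 -2.4286] [1.7165 0.4709 2.0852] [ 0.2772 -0.336  -0.0374] 0.013073441089316453
```

Request:
carry_out([
  [0,0,0,0,0,0,1],
  [0,0,0,0,0,0,1],
  [0,0,0.1,0,0,0.005,1],
  [0,0,0.2,0,0,0.01,1],
  [0,0,0.3,0,0,0.016,1],
], newtons=18)

```text
t: 4.8
position: [0.5582, -0.1493, 0.0596]
tool_rot: [[0.82, -0.573, 0.002], [-0.573, -0.82, 0.0], [0.002, -0.001, -1.0]]
force: [3.8, 1.3, 3.0]
opening: 0.013
```

```bash
python3 - <<'E'
from h import *
s=observe();print(s['t'],s['position'],s['q'],s['force'],s['moment'],s['opening'])
E
```

```text
4.8 [ 0.5582 -0.1493  0.0596] [ 0.538   0.4096 -0.4297  1.7493  0.1952  1.023  -2.1428] [3.7891 1.3335 3.0324] [ 0.4924 -0.9443 -0.0449] 0.01297957309767832
```

Request:
carry_out([
  [0,0,0.14,0,0,0.008,1],
  [0,0,0.28,0,0,0.016,1],
  [0,0,0.42,0,0,0.024,1],
  [0,0,0.56,0,0,0.032,1],
  [0,0,0.7,0,0,0.04,1],
])

```text
t: 5.3
position: [0.5584, -0.1486, 0.0606]
tool_rot: [[0.996, 0.092, 0.002], [0.092, -0.996, 0.001], [0.002, -0.001, -1.0]]
force: [5.0, 3.9, 2.8]
opening: 0.0129
```

Request:
carry_out([
  [0,0,0.14,0,0,0.008,1],
  [0,0,0.28,0,0,0.016,1],
  [0,0,0.42,0,0,0.024,1],
  [0,0,0.56,0,0,0.032,1],
  [0,0,0.7,0,0,0.038,1],
])

```text
t: 5.8
position: [0.5581, -0.1479, 0.0614]
tool_rot: [[0.702, 0.712, 0.002], [0.712, -0.702, 0.002], [0.002, -0.0, -1.0]]
force: [3.9, 5.1, 3.2]
opening: 0.0129
```

```bash
python3 - <<'E'
from h import *
s=observe();print(s['t'],s['position'],s['q'],s['force'],s['moment'],s['opening'])
E
```

```text
5.8 [ 0.5581 -0.1479  0.0614] [ 0.7349  0.4611 -0.6803  1.7379  0.325   1.0569 -0.8338] [3.8721 5.0932 3.2038] [ 1.325  -0.7996 -0.0419] 0.012937052722906336
```

Request:
carry_out([
  [0,0,0.14,0.01,0.02,0.008,1],
  [0,0,0.28,0.02,0.03,0.016,1],
  [0,0,0.42,0.03,0.04,0.024,1],
  [0,0,0.56,0.03,0.05,0.032,1],
  [0,0,0.7,0.03,0.06,0.038,1],
])

```text
t: 6.3
position: [0.5577, -0.1471, 0.0618]
tool_rot: [[0.078, 0.997, -0.001], [0.997, -0.078, 0.001], [0.001, -0.001, -1.0]]
force: [-1.0, 3.3, 3.4]
opening: 0.0127
```

Request:
carry_out([
  [0,0,0.14,0,0,0.008,1],
  [0,0,0.28,0,0,0.016,1],
  [0,0,0.42,0,0,0.024,1],
  [0,0,0.56,0,0,0.032,1],
  [0,0,0.7,0,0,0.038,1],
])

```text
t: 6.8
position: [0.557, -0.1474, 0.0625]
tool_rot: [[-0.582, 0.813, -0.002], [0.813, 0.582, 0.001], [0.002, -0.001, -1.0]]
force: [-2.4, 2.6, 4.0]
opening: 0.0132
```

```bash
python3 - <<'E'
from h import *
s=observe();print(s['t'],s['position'],s['q'],s['force'],s['moment'],s['opening'])
E
```

```text
6.8 [ 0.557  -0.1474  0.0625] [ 0.9245  0.5558 -0.9443  1.7279  0.4943  1.1189  0.4486] [-2.4488  2.5701  3.9836] [ 0.7527  0.5233 -0.0601] 0.013162336612088904
```

Request:
carry_out([
  [0,0,0.1,0,0,0.005,1],
  [0,0,0.2,0,0,0.01,1],
  [0,0,0.3,0,0,0.016,1],
  [0,0,0.4,0,0,0.021,1],
  [0,0,0.5,0,0,0.026,1],
])

```text
t: 7.3
position: [0.5572, -0.148, 0.0632]
tool_rot: [[-0.9, 0.436, -0.002], [0.436, 0.9, 0.0], [0.002, -0.001, -1.0]]
force: [-2.2, 1.8, 3.2]
opening: 0.0131
```

```bash
python3 - <<'E'
from h import *
s=observe();print(s['t'],s['position'],s['q'],s['force'],s['moment'],s['opening'],s['tool_rot'][:2,0])
E
```

```text
7.3 [ 0.5572 -0.148   0.0632] [ 0.9867  0.6035 -1.0393  1.7243  0.5657  1.1499  0.9003] [-2.1662  1.7593  3.2004] [ 0.4275  0.264  -0.1928] 0.013096742168006995 [-0.8997  0.4364]
```

Request:
carry_out([
  [0,0,0.08,0,0,0.003,1],
  [0,0,0.16,0,0,0.006,1],
  [0,0,0.24,0,0,0.01,1],
  [0,0,0.3,0,0,0.012,1],
  [0,0,0.3,0,0,0.012,1],
])

```text
t: 7.8
position: [0.5579, -0.1484, 0.0637]
tool_rot: [[-0.988, 0.154, -0.0], [0.154, 0.988, 0.0], [0.0, 0.0, -1.0]]
force: [1.1, -0.5, 2.8]
opening: 0.0127
```

```bash
python3 - <<'E'
from h import *
s=observe();print(s['t'],s['position'],s['q'],s['force'],s['moment'],s['opening'],s['tool_rot'][:2,0])
E
```

```text
7.8 [ 0.5579 -0.1484  0.0637] [ 1.0207  0.6362 -1.0955  1.7218  0.6109  1.1705  1.1684] [ 1.0593 -0.4841  2.7588] [ 0.0638 -0.3175 -0.048 ] 0.012738453228503045 [-0.988   0.1544]
```

Request:
carry_out([
  [0,0,0.06,0,0,0.002,1],
  [0,0,0.12,0,0,0.004,1],
  [0,0,0.18,0,0,0.006,1],
  [0,0,0.24,0,0,0.008,1],
  [0,0,0.3,0,0,0.01,1],
], newtons=22)

```text
t: 8.3
position: [0.5577, -0.1482, 0.0638]
tool_rot: [[-0.99, -0.144, -0.001], [-0.144, 0.99, 0.0], [0.001, 0.0, -1.0]]
force: [0.7, 1.3, 0.6]
opening: 0.0124
```

```bash
python3 - <<'E'
from h import *
s=observe();print(s['t'],s['position'],s['q'],s['force'],s['moment'],s['opening'],s['tool_rot'][:2,0])
E
```

```text
8.3 [ 0.5577 -0.1482  0.0638] [ 1.0514  0.6715 -1.1502  1.7207  0.6568  1.1944  1.4383] [0.7095 1.3431 0.5834] [ 0.3469 -0.3274 -0.2597] 0.012390087749816725 [-0.9896 -0.1439]
```

Torque rose to 0.19 N m, then to 0.26 with a tighter grip, against 0.04 while turning. So the nut is on its stop and the pads are slipping. I'll release, rise and check the height.

Request:
carry_out([
  [0,0,0,0,0,0,0.6],
  [0,0,0,0,0,0,0.6],
  [0,0,0,0,0,0,0.6],
  [0,0,0,0,0,0,0.6],
  [0,0,0,0,0,0,0.6],
])

```text
t: 8.8
position: [0.5579, -0.1483, 0.064]
tool_rot: [[-0.99, -0.143, -0.0], [-0.143, 0.99, -0.0], [0.0, -0.0, -1.0]]
force: [-0.1, 1.3, -0.2]
opening: 0.0342
```

Request:
carry_out([
  [0,0,0,0,0,0.7,0.6],
  [0,0,0,0,0,1.4,0.6],
  [0,0,0,0,0,2.1,0.6],
  [0,0,0,0,0,2.8,0.6],
  [0,0,0,0,0,3.4,0.6],
])

```text
t: 9.3
position: [0.5583, -0.1482, 0.1513]
tool_rot: [[-0.99, -0.144, 0.001], [-0.144, 0.99, -0.0], [-0.001, -0.001, -1.0]]
force: [0.1, -0.3, 1.4]
opening: 0.0349
```

Request:
carry_out([
  [0,0,0,0,0,0,0.6],
  [0,0,0,0,0,0,0.6],
  [0,0,0,0,0,0,0.6],
  [0,0,0,0,0,0,0.6],
  [0,0,0,0,0,0,0.6],
])

```text
t: 9.8
position: [0.5577, -0.1481, 0.1485]
tool_rot: [[-0.99, -0.144, -0.001], [-0.144, 0.99, 0.0], [0.001, 0.001, -1.0]]
force: [-0.5, -0.4, -0.1]
opening: 0.0351
```

```bash
python3 - <<'E'
from h import *
s=observe();print(s['t'],s['position'],s['q'],s['force'],s['moment'],s['opening'])
for c in("wrist","top"):
  w,p,d,K,T=brass(c,save=f"pics/{c}3.png")
  for lo,hi in((.092,.1),(.08,.085),(.085,.0895),(.044,.048)):
    m=(w[:,2]>lo)&(w[:,2]<hi);q=w[m];print(lo,m.sum(),q.mean(0) if m.any() else "")
  if c=="wrist":
    u,v=int(w[:,3].mean()),int(w[:,4].mean());cv2.imwrite("pics/w3.png",cv2.resize(p[v-30:v+30,u-40:u+40],None,fx=8,fy=8,interpolation=cv2.INTER_NEAREST))
    print(u-40,v-30)
E
```

```text
9.8 [ 0.5577 -0.1481  0.1485] [ 1.1024  0.5869 -1.23    1.641   0.5675  1.326   1.4956] [-0.4565 -0.4037 -0.1007] [ 0.0827 -0.185  -0.0304] 0.03507277817388883
0.092 47 [  0.5569  -0.1504   0.0946 255.4255 210.2979]
0.08 34 [  0.5521  -0.1512   0.0828 255.1765 200.1471]
0.085 160 [  0.5557  -0.1504   0.0865 255.5813 205.725 ]
0.044 80 [  0.5537  -0.1507   0.0467 255.4625 190.1875]
215 170
0.092 0 
0.08 0 
0.085 0 
0.044 0
```

View pics/w3.png

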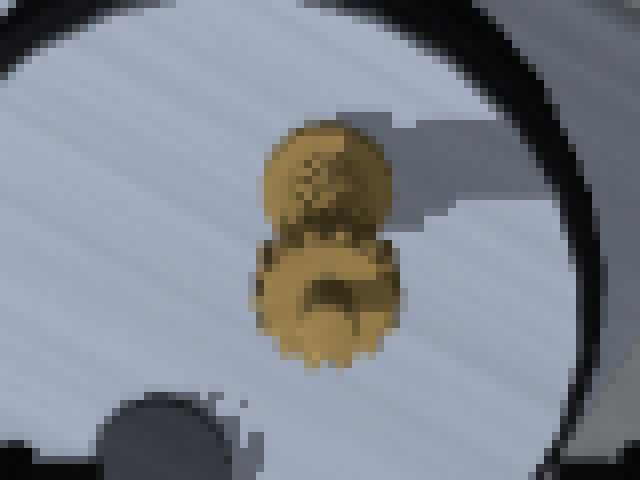

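The nut is up by about 4.6 mm to 0.0868, and the pin end stands about 8 mm above it, as expected at the stop. Next I'll shut the fingers and approach the tip.

Request:
carry_out([
  [0,0,0,0,0,0,1],
  [0,0,0,0,0,0,1],
  [0,0,0,0,0,0,1],
  [0,0,0,0,0,0,1],
  [0,0,0,0,0,0,1],
])

```text
t: 10.4
position: [0.558, -0.1482, 0.149]
tool_rot: [[-0.99, -0.144, -0.0], [-0.144, 0.99, 0.0], [-0.0, 0.0, -1.0]]
force: [-0.1, 0.5, 1.4]
opening: 0.004
```

Request:
carry_out([
  [0,0,0,0,0,-0.5,1],
  [0,0,0,0,0,-1.0,1],
  [0,0,0,0,0,-1.4,1],
  [0,0,0,0,0,-1.7,1],
  [0,0,0,0,0,-1.88,1],
])

```text
t: 10.9
position: [0.5576, -0.148, 0.1009]
tool_rot: [[-0.99, -0.144, -0.001], [-0.144, 0.99, 0.001], [0.001, 0.001, -1.0]]
force: [0.4, 0.7, 0.2]
opening: 0.0002
```

Request:
carry_out([
  [0,0,0,0,0,0,1],
  [0,0,0,0,0,0,1],
  [0,0,0,0,0,0,1],
  [0,0,0,0,0,-0.04,1],
  [0,0,0,0,0,-0.08,1],
])

```text
t: 11.4
position: [0.5581, -0.1482, 0.1002]
tool_rot: [[-0.99, -0.144, 0.0], [-0.144, 0.99, -0.0], [-0.0, -0.0, -1.0]]
force: [0.4, -0.2, -0.0]
opening: 0.0005
```

```bash
python3 - <<'E'
from h import *
s=observe();print(s['t'],s['position'],s['q'],s['force'],s['moment'],s['opening'])
p,d=capture("wrist");cv2.imwrite("pics/w4.png",p[130:370,96:416])
E
```

```text
11.4 [ 0.5581 -0.1482  0.1002] [ 1.0752  0.633  -1.1867  1.6903  0.6166  1.2488  1.4636] [ 0.3897 -0.2105 -0.0072] [ 0.0447 -0.1344 -0.0343] 0.0004759704659860702
```

View pics/w4.png

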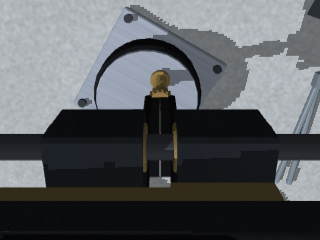

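Request:
carry_out([
  [0,0,0,0,0,-0.04,1],
  [0,0,0,0,0,-0.08,1],
  [0,0,0,0,0,-0.11,1],
  [0,0,0,0,0,-0.14,1],
  [0,0,0,0,0,-0.14,1],
])

```text
t: 11.95
position: [0.5579, -0.1482, 0.0964]
tool_rot: [[-0.99, -0.144, -0.0], [-0.144, 0.99, 0.0], [0.0, 0.0, -1.0]]
force: [1.2, 0.2, 0.2]
opening: -0.0
```

Request:
carry_out([
  [0,0,0,0,0,-0.02,1],
  [0,0,0,0,0,-0.03,1],
  [0,0,0,0,0,-0.04,1],
  [0,0,0,0,0,-0.06,1],
  [0,0,0,0,0,-0.06,1],
])

```text
t: 12.45
position: [0.5581, -0.1482, 0.0952]
tool_rot: [[-0.99, -0.144, 0.0], [-0.144, 0.99, 0.0], [-0.0, -0.0, -1.0]]
force: [-0.7, 0.1, 2.9]
opening: 0.0003
```

Request:
carry_out([
  [0,0,0,0,0,-0.01,1],
  [0,0,0,0,0,-0.025,1],
  [0,0,0,0,0,-0.04,1],
  [0,0,0,0,0,-0.06,1],
  [0,0,0,0,0,-0.08,1],
])

```text
t: 12.95
position: [0.5581, -0.1481, 0.0932]
tool_rot: [[-0.99, -0.144, 0.0], [-0.144, 0.99, 0.0], [-0.0, 0.0, -1.0]]
force: [-0.9, 0.6, 5.9]
opening: 0.0003
```

Request:
carry_out([
  [0,0,0,0,0,-0.01,1],
  [0,0,0,0,0,-0.02,1],
  [0,0,0,0,0,-0.03,1],
  [0,0,0,0,0,-0.04,1],
  [0,0,0,0,0,-0.04,1],
])

```text
t: 13.45
position: [0.5581, -0.1482, 0.0922]
tool_rot: [[-0.99, -0.144, 0.0], [-0.144, 0.99, -0.0], [-0.0, -0.0, -1.0]]
force: [-1.2, 0.8, 6.1]
opening: 0.0003
```

Request:
carry_out([
  [0,0,0,0,0,-0.01,1],
  [0,0,0,0,0,-0.02,1],
  [0,0,0,0,0,-0.03,1],
  [0,0,0,0,0,-0.03,1],
  [0,0,0,0,0,-0.03,1],
])

```text
t: 13.95
position: [0.5582, -0.1482, 0.0916]
tool_rot: [[-0.99, -0.144, 0.0], [-0.144, 0.99, -0.0], [-0.0, -0.0, -1.0]]
force: [-0.0, 0.1, 6.2]
opening: 0.0002
```

```bash
python3 - <<'E'
from h import *
s=observe();print(s['t'],s['position'],s['force'])
E
```

```text
13.95 [ 0.5582 -0.1482  0.0916] [-0.0496  0.122   6.1847]
```

Request:
carry_out([
  [0,0,0,0,0,-0.01,1],
  [0,0,0,0,0,-0.02,1],
  [0,0,0,0,0,-0.02,1],
  [0,0,0,0,0,-0.02,1],
  [0,0,0,0,0,-0.02,1],
])

```text
t: 14.45
position: [0.5582, -0.1481, 0.0911]
tool_rot: [[-0.99, -0.144, 0.0], [-0.144, 0.99, -0.0], [-0.0, -0.0, -1.0]]
force: [-0.9, 1.0, 6.7]
opening: 0.0006
```

Request:
carry_out([
  [0,0,0,0,0,-0.01,1],
  [0,0,0,0,0,-0.02,1],
  [0,0,0,0,0,-0.02,1],
  [0,0,0,0,0,-0.02,1],
  [0,0,0,0,0,-0.02,1],
])

```text
t: 14.95
position: [0.5582, -0.1482, 0.0907]
tool_rot: [[-0.99, -0.144, 0.0], [-0.144, 0.99, -0.0], [-0.0, -0.0, -1.0]]
force: [-1.2, -1.0, 6.5]
opening: 0.0008
```

Request:
carry_out([
  [0,0,0,0,0,-0.01,1],
  [0,0,0,0,0,-0.02,1],
  [0,0,0,0,0,-0.02,1],
  [0,0,0,0,0,-0.02,1],
  [0,0,0,0,0,-0.02,1],
])

```text
t: 15.45
position: [0.5583, -0.1481, 0.0904]
tool_rot: [[-0.99, -0.144, 0.001], [-0.144, 0.99, -0.0], [-0.001, -0.0, -1.0]]
force: [-2.1, 0.2, 8.9]
opening: 0.0001
```

Request:
carry_out([
  [0,0,0,0,0,-0.01,1],
  [0,0,0,0,0,-0.02,1],
  [0,0,0,0,0,-0.02,1],
  [0,0,0,0,0,-0.02,1],
  [0,0,0,0,0,-0.02,1],
])

```text
t: 15.95
position: [0.5585, -0.1481, 0.0903]
tool_rot: [[-0.99, -0.144, 0.001], [-0.144, 0.99, -0.0], [-0.001, -0.001, -1.0]]
force: [-1.7, 0.1, 12.4]
opening: 0.0004
```

The tip is on its bottom: z stopped at 0.0903 and the force rose past 8 N. I'll hold it there for a second.

Request:
carry_out([
  [0,0,0,0,0,0,1],
  [0,0,0,0,0,0,1],
  [0,0,0,0,0,0,1],
  [0,0,0,0,0,0,1],
  [0,0,0,0,0,0,1],
])

```text
t: 16.45
position: [0.5585, -0.1482, 0.0902]
tool_rot: [[-0.99, -0.144, 0.001], [-0.144, 0.99, -0.0], [-0.001, -0.001, -1.0]]
force: [-3.3, -0.3, 11.9]
opening: 0.0004
```

Request:
carry_out([
  [0,0,0,0,0,0,1],
  [0,0,0,0,0,0,1],
  [0,0,0,0,0,0,1],
  [0,0,0,0,0,0.04,1],
  [0,0,0,0,0,0.1,1],
])

```text
t: 16.95
position: [0.5582, -0.1481, 0.0921]
tool_rot: [[-0.99, -0.144, 0.0], [-0.144, 0.99, -0.0], [-0.0, -0.0, -1.0]]
force: [-0.7, 0.0, 5.6]
opening: 0.0007
```

Request:
carry_out([
  [0,0,0,0,0,0.1,1],
  [0,0,0,0,0,0.3,1],
  [0,0,0,0,0,0.8,1],
  [0,0,0,0,0,1.6,1],
  [0,0,0,0,0,2.4,1],
])

```text
t: 17.45
position: [0.5577, -0.148, 0.1528]
tool_rot: [[-0.99, -0.144, -0.001], [-0.144, 0.99, 0.0], [0.0, 0.0, -1.0]]
force: [-0.2, 0.3, 0.0]
opening: 0.0005
```

Request:
carry_out([
  [0,0,0,0,0,0,1],
  [0,0,0,0,0,0,1],
  [0,0,0,0,0,0,1],
  [0,0,0,0,0,0,1],
  [0,0,0,0,0,0,1],
])

```text
t: 17.95
position: [0.5577, -0.1481, 0.1512]
tool_rot: [[-0.99, -0.144, -0.001], [-0.144, 0.99, 0.0], [0.001, 0.001, -1.0]]
force: [-0.0, -0.7, 0.6]
opening: 0.0006
```

```bash
python3 - <<'E'
from h import *
s=observe();print(s['t'],s['position'],s['force'])
w,p,d,K,T=brass("wrist",save="pics/w5.png")
for lo,hi in((.089,.1),(.08,.085),(.085,.0885)):
    m=(w[:,2]>lo)&(w[:,2]<hi);q=w[m];print(lo,m.sum(),q.mean(0),np.median(q[:,2]) if m.any() else "")
p,d=capture("scene");cv2.imwrite("pics/s5.png",p)
E
```

```text
17.95 [ 0.5577 -0.1481  0.1512] [-0.0117 -0.7187  0.567 ]
0.089 55 [  0.5566  -0.1503   0.0943 255.5091 208.7636] 0.09498808179940507
0.08 32 [  0.5519  -0.1505   0.0828 256.125  199.0938] 0.08277697803710235
0.085 155 [  0.5558  -0.1506   0.0865 255.3871 204.671 ] 0.08645403993531517
```

View pics/s5.png

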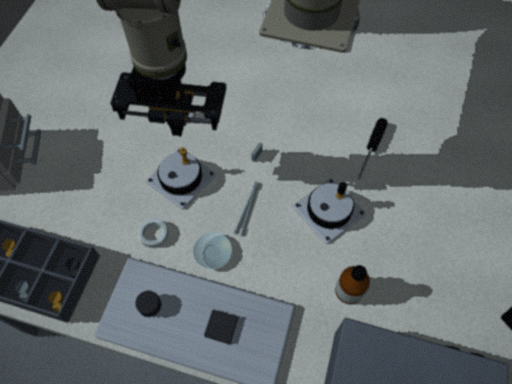

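The scene view shows every loose object where it started. The pin is back at 0.095, the nut top is still at 0.0865, and the gripper is clear. Handing in.

```bash
python3 -c "
from rig import *
print(finish_job())"
```

```text
the job is handed in; nothing more can be done
None
```

I vented the right foot, the one whose valve has no cap, and handed the job in at about 18 s of the 69 s allowed.

- **Lock nut:** I turned it about 3.6 rad or more anticlockwise until it came to its stop. The turning torque jumped from about 0.04 to 0.26 N m and the pads slipped on the nut. The nut's top rose from 0.082 to about 0.0865 m. I then let go and moved clear.
- **Valve tip:** I pressed it down slowly with the shut fingers. It met the fingers at about 0.0955 m and stopped at 0.0903 m. That is about 5 mm against the 4.5 mm stroke, within measuring error and arm give. The force peaked at about 12 N among the readings, and I held the tip down for about 1.3–1.6 s.
- **Last checks:** After release, the pin end was back at about 0.095 m, with the nut still at its stop height. The wrist force was near zero, the gripper was 55 mm above the valve, and the loose things looked unmoved in the scene picture.
- **Disagreements:** The cameras differed by up to 4 mm on where the valve axis is, so I used the position found from the grip forces. The final top-view check of the valve showed nothing, probably because the arm blocked it, so I relied on the wrist camera.

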